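# Mesh the pitch combs with the screw model

## Task

Find the pitch comb that fits the large screw model. Lift the yellow comb from the white tray and lower it onto the thread to try it, teeth along the screw; it will ride high on the crests, so stand it back in the tray. Then lower the green comb onto the middle of the thread, do not drop it, so that its teeth go fully home between the ridges, and leave it seated there.

Things in the scene. Friction and masses are not known exactly. Their poses are not given: they have to be found in the camera images.
- comb_yellow_grip (a point): Yellow comb: upright leaf 112 x 6 mm, 7 teeth (pitch 17 mm) below, on 2 steel skids beside it (92 long, 70 apart inside, 86 over all), 120 high. Handle on top 34 x 14 x 47 mm: pinch the 14. Point: in the handle, 20 mm under its top, 100 over the skid soles, 60 over the tooth tips, 23 over the leaf. x along the teeth, y across, z up. 200 g. On the thread it rides on the crests, 88 mm above the screw axis.
- comb_green_grip (a point): Green comb: same sizes, point and axes as the yellow one, but 5 coarse teeth (pitch 24 mm), which fit the screw; a tooth is right below the point and both ways round are alike. Fully home, its point is 76 mm above the screw axis; the skids hang beside the screw and keep it upright when let go. Each comb starts 70 mm to one side of the tray's middle along tray x, teeth along tray y.
- screw (a point): Middle of the big grey metal screw model, on its level axis, 55 mm above the table; x along the screw, z up. Round thread, pitch 24 mm, core radius 16, ridges 12 wide, outer radius 28. A groove's middle is right above this point: a comb point held over it has a tooth over the groove; 3 mm off is free. Fixed stand: base 260 x 100 x 12 mm, end blocks 74 high, 212 apart inside.
- tray_in (a point): Middle of the inner floor, 5 mm above the table, of the fixed shallow white plastic tray: 320 mm along x, 240 along y outside, walls 5 mm thick, 25 high. Both combs start standing on this floor.
There are look-alikes about, which are no part of the job. What is shaped like the part that bears comb_yellow_grip but blue is not meant.

How it is judged:
On the way, in this order (a step that is already met when the one before it is completed fails the run):
1. the yellow comb is tried: it rests with its teeth on the thread (x of comb_yellow_grip in the frame of screw between -0.035 and 0.035 m and y of comb_yellow_grip in the frame of screw between -0.014 and 0.014 m and angle between the x axis of comb_yellow_grip and the x axis of screw, either way round below 0.26 rad and z of comb_yellow_grip in the frame of screw between 0.06 and 0.096 m and angle between comb_yellow_grip's own z axis and vertical below 0.26 rad and contact force between comb_yellow and stand above 0.2 N), for 0.1 s.
2. the yellow comb stands in the tray again, released (x of comb_yellow_grip in the frame of tray_in between -0.15 and 0.15 m and y of comb_yellow_grip in the frame of tray_in between -0.11 and 0.11 m and z of comb_yellow_grip in the frame of tray_in below 0.115 m and angle between comb_yellow_grip's own z axis and vertical below 0.2 rad and contact force between the fingers and comb_yellow below 0.05 N and linear speed of comb_yellow below 0.03 m/s), for 0.2 s.
3. the green comb is lowered onto the thread in the hand, not dropped (x of comb_green_grip in the frame of screw between -0.035 and 0.035 m and y of comb_green_grip in the frame of screw between -0.014 and 0.014 m and angle between the x axis of comb_green_grip and the x axis of screw, either way round below 0.26 rad and z of comb_green_grip in the frame of screw between 0.06 and 0.09 m and angle between comb_green_grip's own z axis and vertical below 0.26 rad and contact force between the fingers and comb_green above 0.3 N), for 0.1 s.
At the end, for the whole second after the job is handed in: The green comb sits on the thread, fully home (handle point less than 82 mm above the screw axis), within 35 mm of the screw's middle along it, 14 mm across it, 15 degrees of its direction and upright within 15 degrees; the yellow comb stands upright in the tray; both are released and at rest (all of step 2 and x of comb_green_grip in the frame of screw between -0.035 and 0.035 m and y of comb_green_grip in the frame of screw between -0.014 and 0.014 m and angle between the x axis of comb_green_grip and the x axis of screw, either way round below 0.26 rad and z of comb_green_grip in the frame of screw between 0.06 and 0.082 m and angle between comb_green_grip's own z axis and vertical below 0.26 rad and contact force between the fingers and comb_green below 0.05 N and linear speed of comb_green below 0.03 m/s); the robot touches nothing.
It also fails if it takes over 67 s, if anything falls off the work surface, if the arm or the gripper's body presses on something with over 40 N, if the wrist force passes 120 N, or if a joint passes its speed limit or range.

## Robot

A 6-joint arm with a two-finger parallel gripper is mounted at the origin on the work surface. World frame = base frame: x ahead of the robot, y to its left, z up, the work surface at z = 0. Lengths are in m, angles in rad, forces in N, time in s.
With the tool pointing down it reaches from about 0.4 to 0.825 m from the base axis. Payload 7 kg.
Tool frame: the origin (TCP) lies on the mounting face of the last link; the fingertips stand 173 mm ahead of it and the grasp point (between the pads) lies 155 mm ahead of it; z points along the fingers, x is the direction in which the jaws open and shut, and the axes are right-handed (so a half turn about z gives the same grasp; the last joint's range is limited). The gripper opens to 85 mm and grips with 20 to 120 N. Pads are 22 mm wide; open, the fingers measure 114 mm over their backs; the gripper's body (76 mm by 85 mm) begins 54 mm behind the grasp point. The pads swing forward as they close: fully open they stand 13 mm farther back than shut.
Start: joints at [1.393, 0.359, 0.012, 0, -1.224, -0.288], TCP at [0.303, 0.603, 0.405] pointing down, gripper open.
Joint ranges: [-3.07, 3.07], [-1.43, 2.12], [-1.02, 1.25], [-3.03, 1.67], [-3.05, -0], [-3.03, 3.03]. Speed limits (rad/s): [2.39, 2.39, 3.01, 3.14, 3.14, 3.14].

## Interface

Orientations are given as a unit quaternion [w, x, y, z].
In Python, from workcell import manip, move_gripper, ik, eyes, job gives the robot as it stands. Calls block until the motion is done:
- manip.movep(position, orientation): joint-space move of the TCP to a pose.
- manip.move_linear(position, rotation=None, max_speed=0.15, until_force=None): straight line of the TCP; rotation=None keeps the orientation; max_speed is the mean speed in m/s. With until_force (N) it stops when the force on the tool has changed by that much, and returns True; else False.
- manip.move_joints(angles): joint-space move.
- move_gripper(opening): finger opening in m; the grip force is fixed at half the most; returns when the fingers have stopped.
- manip.hold(seconds).
- ik(position, orientation): joint angles nearest the present ones, or None.
- manip.get_state(): the state.
- eyes.get_image(name): name is "side" or "top"; returns the picture (400x640x3 uint8, blue, green, red); there is no depth.
- eyes.calibration(name): a dict with "fx", "fy", "cx", "cy" (pixels), "k1" (the pictures are not rectified: a ray, as slopes to the right and down, at radius r is drawn at 1 + k1 r^2 times it, then the intrinsics apply), "eye" and "attitude" of the camera in the world. Camera axes: x right, y down, z forward; pixel columns grow to the right and rows downward; lengths in m; the calibration is good to about 2 mm. A picture is of the moment at which its call begins. calibration takes no time and is no camera call.
A pose or a line that the arm cannot do raises manip.Unreachable and nothing moves.
- job.finish_job(): hands the job in, once; it reports no verdict.
The state is a dict: "time_s": time; "joint_positions": joint angles; "qvel": joint speeds; "joint_torque": joint torques, N m; "eef_pos": TCP position; "tcp_rot": TCP orientation; "contact_force": force on the tool from outside, world axes, zero at the start; "moment": the same for the moment, N m; "grip_width": finger opening in m.
Only numpy, scipy, OpenCV 4.12 (cv2) and the standard library are available. Lean on these libraries where they do the work, as an engineer would, in place of code of your own. Each camera call takes 0.05 s, during which the arm holds its last target.

## Working session

There is one attempt and no reset: what is moved stays moved. The work goes in short steps, each a Python script; the robot and the scene stay as the last script left them, time stands still between calls to the robot, and variables do not carry over. Pictures are saved under pics/ and viewed, and the job is handed in when it is done.

```bash
ls; mkdir -p pics; python3 - <<'E'
from workcell import manip, eyes
import cv2
for n in("side","top"):
    cv2.imwrite(f"pics/{n}0.png",eyes.get_image(n)); print(n,eyes.calibration(n))
print(manip.get_state())
E
```

```text
pics
side {'fx': 370.47006244164544, 'fy': 370.47006244164544, 'cx': 310.71721655374085, 'cy': 194.916009292652, 'k1': -0.08222911836659058, 'eye': array([ 0.06435377, -0.59324383,  0.69406929]), 'attitude': array([-0.38956655,  0.85447016, -0.30899686,  0.15046456])}
top {'fx': 413.82377085049114, 'fy': 413.82377085049114, 'cx': 318.23577327241804, 'cy': 205.95882074607545, 'k1': -0.10293981238512834, 'eye': array([ 0.39868025, -0.0672761 ,  1.11589714]), 'attitude': array([-0.04511118,  0.71435126, -0.69663129,  0.04870421])}
{'time_s': 0.1, 'joint_positions': array([ 1.39306208e+00,  3.59292916e-01,  1.11717406e-02, -3.10101641e-04,
       -1.22410576e+00, -2.88063407e-01]), 'qvel': array([ 0.00062764, -0.00036697,  0.00299528,  0.00153473, -0.00110185,
       -0.00020065]), 'joint_torque': array([-1.80166400e-03, -5.84769845e+01,  2.94107974e+01,  6.95458263e+00,
       -3.16376900e-03,  2.73441280e-06]), 'eef_pos': array([0.30311335, 0.60292236, 0.40388061]), 'tcp_rot': array([-5.85753415e-04, -5.24771263e-01,  8.51242967e-01, -4.35667506e-04]), 'contact_force': array([-0.14934063,  0.26316349,  0.34708578]), 'moment': array([-0.01017595,  0.04446802,  0.04141157]), 'grip_width': 0.0856379462229345}
```

View pics/side0.png

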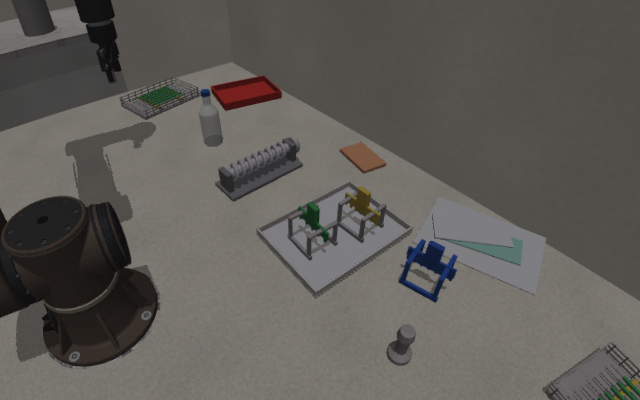

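View pics/top0.png

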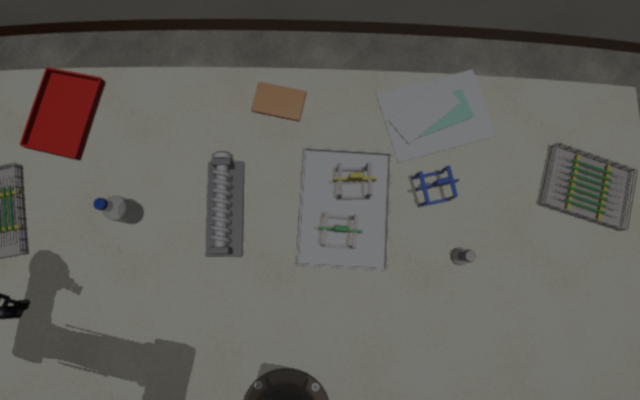

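```bash
cat > h.py <<'E'
import numpy as np, cv2
from scipy.spatial.transform import Rotation as R
from workcell import manip, move_gripper, ik, eyes, job
def rot(q): return R.from_quat([q[1],q[2],q[3],q[0]])
def quat(r):
    q=r.as_quat(); return np.array([q[3],q[0],q[1],q[2]])
def rays(n,px):
    c=eyes.calibration(n); K=np.array([[c['fx'],0,c['cx']],[0,c['fy'],c['cy']],[0,0,1]])
    u=cv2.undistortPoints(np.array(px,float).reshape(-1,1,2),K,np.array([c['k1'],0,0,0.]))[:,0]
    d=rot(c['attitude']).apply(np.c_[u,np.ones(len(u))])
    return c['eye'],d
def plane(n,px,z):
    e,d=rays(n,px); return e+d*((z-e[2])/d[:,2])[:,None]
def proj(n,P):
    c=eyes.calibration(n); K=np.array([[c['fx'],0,c['cx']],[0,c['fy'],c['cy']],[0,0,1]])
    M=rot(c['attitude']).inv(); P=np.array(P,float).reshape(-1,3)
    p,_=cv2.projectPoints(M.apply(P-c['eye']),np.zeros(3),np.zeros(3),K,np.array([c['k1'],0,0,0.]))
    return p[:,0]
def two(p,q):
    e1,d1=rays('side',[p]);e2,d2=rays('top',[q]);d1=d1[0]/np.linalg.norm(d1[0]);d2=d2[0]/np.linalg.norm(d2[0])
    s=np.linalg.lstsq(np.c_[d1,-d2],e2-e1,rcond=None)[0]
    a=e1+s[0]*d1;b=e2+s[1]*d2
    return (a+b)/2,np.linalg.norm(a-b)
E
python3 - <<'E'
import cv2
t=cv2.imread('pics/top0.png'); s=cv2.imread('pics/side0.png')
c=t[140:275,195:395]; cv2.imwrite('pics/tc.png',cv2.convertScaleAbs(cv2.resize(c,None,fx=4,fy=4,interpolation=cv2.INTER_CUBIC),alpha=1.4))
c=s[120:295,205:415]; cv2.imwrite('pics/sc.png',cv2.convertScaleAbs(cv2.resize(c,None,fx=3.4,fy=3.4,interpolation=cv2.INTER_CUBIC),alpha=1.4))
E
```

```text
(no output)
```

View pics/tc.png

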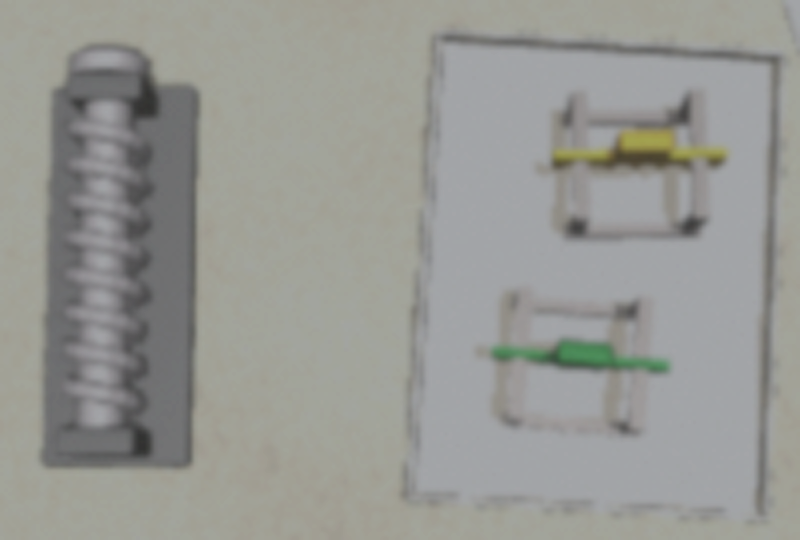

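View pics/sc.png

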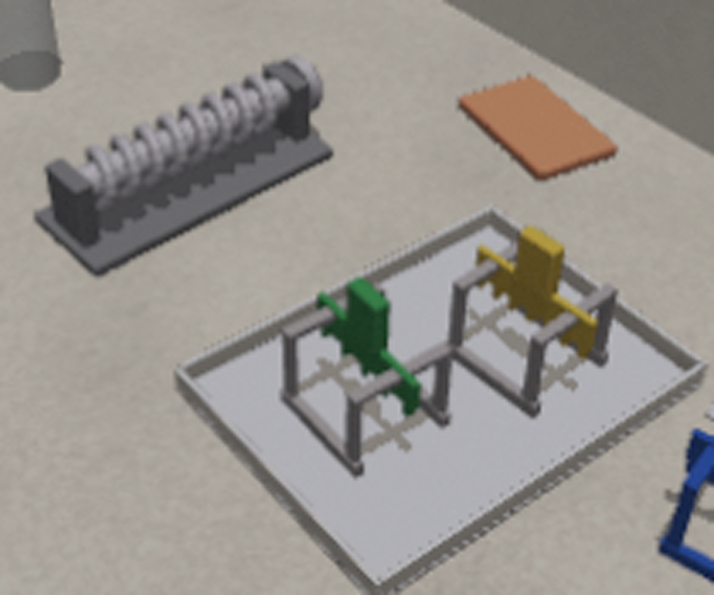

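```bash
python3 - <<'E'
from h import *
for n in('side','top'):
    im=cv2.imread(f'pics/{n}0.png').astype(int)
    hsv=cv2.cvtColor(im.astype('uint8'),cv2.COLOR_BGR2HSV)
    Y=((hsv[...,0]>20)&(hsv[...,0]<32)&(hsv[...,1]>110)&(hsv[...,2]>60)).astype('uint8')
    G=((hsv[...,0]>50)&(hsv[...,0]<85)&(hsv[...,1]>90)).astype('uint8')
    for nm,m in(('Y',Y),('G',G)):
        k,l,st,ce=cv2.connectedComponentsWithStats(m)
        for i in range(1,k):
            if st[i,4]>15: 
                pts=np.argwhere(l==i)[:,::-1].astype(np.float32)
                print(n,nm,st[i],ce[i].round(1),cv2.minAreaRect(pts))
    # colour samples
    for p in ([(345,260),(345,380),(340,300),(228,170)] if n=='top' else [(300,250),(230,300),(233,178),(260,185)]): print(p,im[p[1],p[0]])
m=cv2.imread('pics/top0.png').astype(int)
d=m[...,0]-m[...,2]
cv2.imwrite('pics/d.png',np.clip(128+4*d,0,255).astype('uint8'))
E
```

```text
side Y [346 187  35  38 378] [364.3 202.2] ((365.7107849121094, 202.81268310546875), (43.089847564697266, 21.691932678222656), 38.36748504638672)
side Y [632 378   7   8  32] [634.8 381.6] ((634.7500610351562, 381.7500305175781), (4.949747085571289, 5.656853675842285), 45.0)
side Y [626 385   5   7  18] [628.2 387.8] ((628.2400512695312, 387.82000732421875), (6.0, 2.5999999046325684), 53.13010025024414)
side Y [620 390   6   7  21] [622.1 393. ] ((622.0000610351562, 393.00006103515625), (5.656853675842285, 2.8284268379211426), 45.0)
side Y [613 396   7   4  18] [615.8 397.7] ((616.0000610351562, 398.00006103515625), (5.656853675842285, 2.8284268379211426), 45.0)
side G [140  86  41  19 360] [159.6  95.1] ((159.85617065429688, 95.11643981933594), (13.927896499633789, 38.50653839111328), 69.44395446777344)
side G [299 202  29  40 395] [313.4 218.4] ((316.2500305175781, 219.75001525878906), (42.42640686035156, 19.091880798339844), 45.0)
side G [623 377  17  19  80] [631.5 385.5] ((631.5000610351562, 385.50006103515625), (24.041629791259766, 2.8284270763397217), 45.0)
side G [617 381  20
[... 1788 characters left out ...]
6.9500732421875, 192.6500244140625), (40.16092300415039, 1.8973655700683594), 18.434947967529297)
top G [  2 188   5  43  92] [  4.2 209.2] ((4.177586555480957, 209.0189666748047), (42.10369110107422, 2.3488810062408447), 86.633544921875)
top G [566 193  40  14  70] [585.6 199.5] ((585.5046997070312, 199.48538208007812), (41.107669830322266, 2.2104201316833496), 17.87869644165039)
top G [565 199  39  14  60] [584. 206.] ((584.1036987304688, 205.67861938476562), (39.848960876464844, 2.2104201316833496), 17.87869644165039)
top G [334 226  20   5  66] [341.3 228.3] ((343.5, 228.0), (19.0, 4.0), 0.0)
(345, 260) [119 117 116]
(345, 380) [105 113 114]
(340, 300) [110 117 116]
(228, 170) [61 60 61]
```

View pics/d.png

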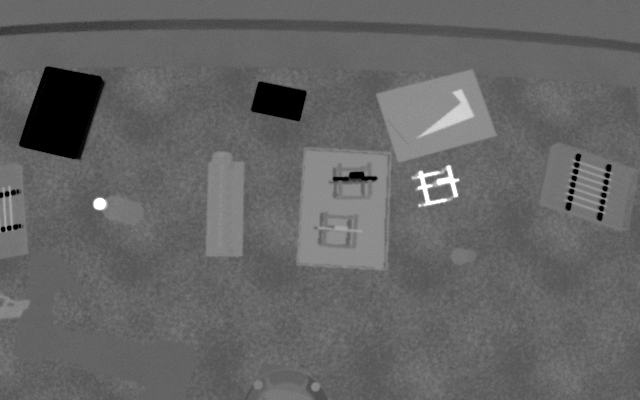

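```bash
python3 - <<'E'
from h import *
m=cv2.imread('pics/top0.png').astype(int)
d=cv2.GaussianBlur((m[...,0]-m[...,2]).astype(np.float32),(3,3),0)
def comp(mask,seed):
    k,l,st,ce=cv2.connectedComponentsWithStats(mask.astype('uint8')); return (l==l[seed[1],seed[0]]).astype('uint8')
g=cv2.GaussianBlur((m[...,0]-m[...,2]).astype(np.float32),(7,7),0)
for nm,seed,z in(('tray',(345,255),.020),('base',(235,200),.012)):
    k=comp(g>-3.5,seed); k=cv2.morphologyEx(k,cv2.MORPH_OPEN,np.ones((9,9)))
    c=max(cv2.findContours(k,cv2.RETR_EXTERNAL,cv2.CHAIN_APPROX_NONE)[0],key=cv2.contourArea)
    P=plane('top',c[:,0].astype(float),z)
    r=cv2.minAreaRect((P[:,:2]*1000).astype(np.float32)); print(nm,r)
for nm,mask,seed in(('Y',d<-18,(357,176)),('G',(m[...,1]-m[...,2]>15)&(m[...,1]-m[...,0]>8),(341,229)),):
    k=comp(mask,seed); pts=np.argwhere(k)[:,::-1]
    print(nm,len(pts),pts.min(0),pts.max(0))
    for c in range(pts[:,0].min(),pts[:,0].max()+1):
        r=pts[pts[:,0]==c,1]; print(c,r.min(),r.max(),end=' | ')
    print()
E
```

```text
tray ((543.0828857421875, -139.790771484375), (244.5397186279297, 322.0215148925781), 87.86503601074219)
base ((547.7623901367188, 182.34719848632812), (285.3672790527344, 100.44586944580078), 2.6971209049224854)
Y 234 [333 172] [376 180]
333 177 179 | 334 177 180 | 335 177 180 | 336 177 180 | 337 177 180 | 338 177 180 | 339 177 180 | 340 177 180 | 341 177 180 | 342 177 180 | 343 177 180 | 344 177 180 | 345 177 180 | 346 177 180 | 347 177 180 | 348 177 180 | 349 174 179 | 350 173 179 | 351 172 179 | 352 172 179 | 353 172 179 | 354 172 179 | 355 172 179 | 356 172 179 | 357 172 179 | 358 172 179 | 359 172 179 | 360 172 179 | 361 172 180 | 362 172 180 | 363 173 180 | 364 176 180 | 365 176 180 | 366 177 180 | 367 176 180 | 368 176 179 | 369 176 179 | 370 176 179 | 371 176 179 | 372 177 180 | 373 177 180 | 374 177 180 | 375 177 179 | 376 177 178 | 
G 165 [318 225] [362 232]
318 227 228 | 319 227 228 | 320 226 229 | 321 227 229 | 322 227 229 | 323 227 228 | 324 227 228 | 325 227 229 | 326 227 229 | 327 227 229 | 328 227 229 | 329 227 229 | 330 227 229 | 331 228 229 | 332 228 229 | 333 228 229 | 334 227 230 | 335 225 230 | 336 225 230 | 337 225 230 | 338 225 230 | 339 225 230 | 340 225 230 | 341 226 230 | 342 226 231 | 343 226 231 | 344 226 231 | 345 226 231 | 346 226 231 | 347 226 231 | 348 228 231 | 349 229 231 | 350 229 231 | 351 229 231 | 352 229 231 | 353 229 231 | 354 229 231 | 355 230 231 | 356 230 231 | 357 230 232 | 358 230 232 | 359 230 232 | 360 230 232 | 361 230 232 | 362 231 231 |
```

```bash
python3 - <<'E'
import cv2,numpy as np
t=cv2.imread('pics/top0.png'); s=cv2.imread('pics/side0.png')
A=cv2.resize(s[180:250,290:395],None,fx=7.5,fy=7.5,interpolation=cv2.INTER_CUBIC)
cv2.imwrite('pics/sc2.png',cv2.convertScaleAbs(A,alpha=1.5))
E
```

```text
(no output)
```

View pics/sc2.png

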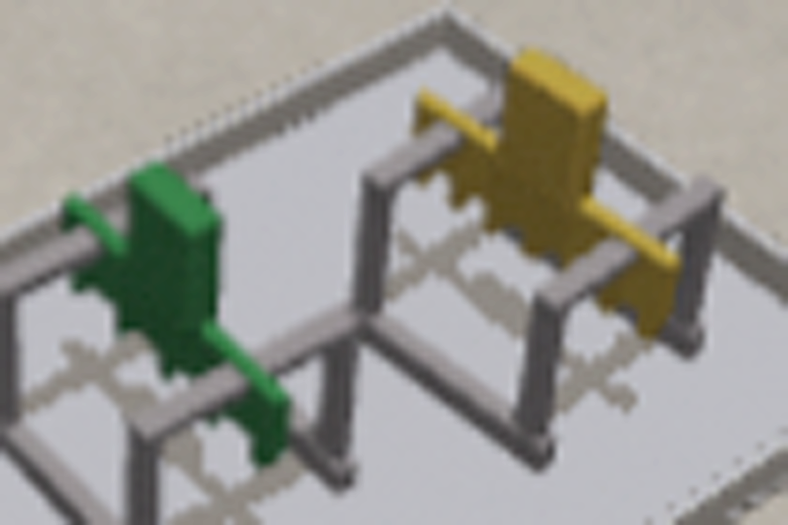

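```bash
python3 - <<'E'
from h import *
for nm,s,t in(('Y top',(364.4,190.4),(356.3,174.8)),('G top',(313.2,206.1),(340.8,228)),('Yl',(345.7,192),(333,178)),('Yr',(380.4,215.3),(376.5,178)),('Gl',(299.1,206.7),(318,227.5)),('Gr',(328,233.3),(362,231))):
    z=.125 if 'top' in nm else .082
    print(nm,two(s,t),plane('side',[s],z)[0],plane('top',[t],z)[0])
# screw image base corners from crop (scale4, off 195,140)
for c,z in(((50,85),.012),((198,85),.012),((190,465),.012),((42,465),.012)):
    print(plane('top',[(195+c[0]/4,140+c[1]/4)],z)[0])
t=cv2.imread('pics/top0.png')
cv2.imwrite('pics/scr.png',cv2.convertScaleAbs(cv2.resize(t[145:265,195:255],None,fx=5,fy=5,interpolation=cv2.INTER_CUBIC),alpha=1.6))
E
```

```text
Y top (array([ 0.61018169, -0.16176775,  0.12536862]), np.float64(0.00011914816064193574)) [ 0.61047918 -0.16145968  0.125     ] [ 0.61030698 -0.16184242  0.125     ]
G top (array([ 0.478951  , -0.12606025,  0.12472512]), np.float64(0.0003918240473666189)) [ 0.47857956 -0.12618652  0.125     ] [ 0.47908737 -0.12616051  0.125     ]
Yl (array([ 0.60799368, -0.1057534 ,  0.08495271]), np.float64(0.002437171940992095)) [ 0.60950131 -0.10280311  0.082     ] [ 0.60956838 -0.10663326  0.082     ]
Yr (array([ 0.61286409, -0.21798484,  0.08248466]), np.float64(0.0009464420115818517)) [ 0.61374193 -0.21792599  0.082     ] [ 0.61260113 -0.21772963  0.082     ]
Gl (array([ 0.48196324, -0.07128778,  0.0822973 ]), np.float64(0.0010240521790474144)) [ 0.48172366 -0.07077087  0.082     ] [ 0.48240853 -0.07158226  0.082     ]
Gr (array([ 0.47628823, -0.18197898,  0.08231964]), np.float64(5.8200784844590216e-05)) [ 0.47647804 -0.18174903  0.082     ] [ 0.47633546 -0.18203239  0.082     ]
[0.66238932 0.23641132 0.012     ]
[0.66455424 0.13393948 0.012     ]
[0.40620059 0.12686135 0.012     ]
[0.40316247 0.2262734  0.012     ]
```

View pics/scr.png

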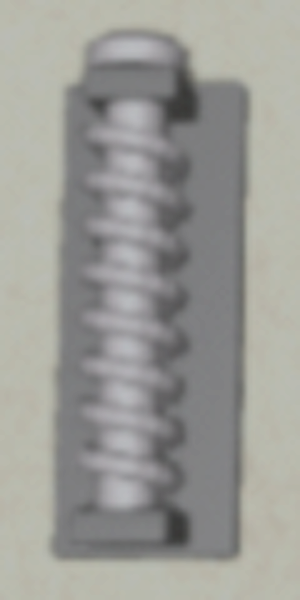

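```bash
python3 - <<'E'
from h import *
t=cv2.imread('pics/top0.png')
g=cv2.cvtColor(t,cv2.COLOR_BGR2GRAY).astype(np.float32)
C=np.array([.5341,.1809]);a=np.deg2rad(1.9);ux=np.array([np.cos(a),np.sin(a)]);uy=np.array([-ux[1],ux[0]])
for off in(-.012,-.006,0,.006,.012):
  s=np.arange(-.1,.1001,.001); z=.055+np.sqrt(.028**2-off**2)
  P=np.c_[C+s[:,None]*ux+off*uy,np.full(len(s),z)]
  p=proj('top',P).astype(np.float32)
  v=cv2.remap(g,p[:,:1],p[:,1:],cv2.INTER_CUBIC)[:,0]
  k=np.exp(2j*np.pi*s/.024); w=np.hanning(len(s)); ph=np.angle(np.sum((v-v.mean())*w*k.conj()))
  print(off,'bright phase at mm',ph/2/np.pi*24, [int(1000*s[i]) for i in range(1,len(s)-1) if v[i]>v[i-1] and v[i]>=v[i+1]])
# Block tops z=.074
c=[(88,65),(178,65),(178,98),(85,95),(75,512),(165,512),(165,542),(72,542)]
for q in c: print((plane('top',[(195+q[0]/5,145+q[1]/5)],.074)[0,:2]-C)@np.c_[ux,uy])
E
```

```text
-0.012 bright phase at mm 10.16457289769932 [-99, -86, -73, -60, -49, -37, -24, -13, -1, 10, 21, 34, 45, 58, 68, 82, 94]
-0.006 bright phase at mm 3.16738638452067 [-99, -96, -83, -72, -60, -50, -47, -36, -24, -12, 0, 11, 22, 35, 46, 59, 70, 83, 93, 96, 98]
0 bright phase at mm 1.6602723441871965 [-97, -83, -71, -59, -47, -35, -22, -11, 0, 12, 23, 36, 47, 60, 72, 84, 96]
0.006 bright phase at mm 8.08788350417705 [-99, -96, -81, -70, -57, -45, -33, -22, -9, 1, 13, 23, 37, 48, 61, 72, 85, 96]
0.012 bright phase at mm 9.397582812186995 [-97, -93, -81, -68, -57, -44, -32, -20, -9, 3, 14, 24, 39, 63, 86]
[0.12318268 0.02153891]
[ 0.12258626 -0.02563895]
[ 0.10504766 -0.02606625]
[0.10722233 0.02261318]
[-0.10794816  0.02218741]
[-0.10809613 -0.02365325]
[-0.12314774 -0.02388671]
[-0.12302581  0.02341187]
```

```bash
cat >> h.py <<'E'
def down(deg): return quat(R.from_euler('z',deg,degrees=True)*R.from_euler('x',180,degrees=True))
Y=np.array([.6105,-.1617]);YA=91.8
G=np.array([.4790,-.1263]);GA=87.0
S=np.array([.5340,.1803]);SA=1.9
E
python3 - <<'E'
from h import *
for nm,p,a in(('Y',Y,YA),('G',G,GA),('S',S,SA)):
  for k in(-90,90):
    for z in(.26,.30,.42): print(nm,a+k,z,None if (j:=ik([*p,z],down(a+k))) is None else j.round(2))
E
```

```text
Y 1.7999999999999972 0.26 None
Y 1.7999999999999972 0.3 None
Y 1.7999999999999972 0.42 None
Y 181.8 0.26 [ 0.05  0.41 -0.27  0.   -0.89 -0.02]
Y 181.8 0.3 [ 0.05  0.37 -0.22  0.   -0.98 -0.02]
Y 181.8 0.42 [ 0.05  0.28 -0.07  0.   -1.22 -0.02]
G -3.0 0.26 [ 0.14  0.21 -0.57  0.   -0.79  2.95]
G -3.0 0.3 [ 0.14  0.16 -0.52  0.   -0.89  2.95]
G -3.0 0.42 [ 0.14  0.05 -0.35  0.   -1.17  2.95]
G 177.0 0.26 [ 0.14  0.21 -0.57  0.   -0.79 -0.19]
G 177.0 0.3 [ 0.14  0.16 -0.52  0.   -0.89 -0.19]
G 177.0 0.42 [ 0.14  0.05 -0.35  0.   -1.17 -0.19]
S -88.1 0.26 [ 0.67  0.31 -0.42  0.   -0.84  0.93]
S -88.1 0.3 [ 0.67  0.27 -0.38  0.   -0.93  0.93]
S -88.1 0.42 [ 0.67  0.17 -0.21  0.   -1.19  0.93]
S 91.9 0.26 [ 0.67  0.31 -0.42  0.   -0.84 -2.21]
S 91.9 0.3 [ 0.67  0.27 -0.38  0.   -0.93 -2.21]
S 91.9 0.42 [ 0.67  0.17 -0.21  0.   -1.19 -2.21]
```

```bash
python3 - <<'E'
from h import *
manip.movep([*Y,.36],down(YA+90)); print(manip.get_state()['time_s'])
manip.move_linear([*Y,.26],max_speed=.12)
s=manip.get_state();print(s['time_s'],s['eef_pos'],s['contact_force'])
move_gripper(.010); s=manip.get_state();print(s['time_s'],s['grip_width'],s['contact_force'])
manip.move_linear([*Y,.42],max_speed=.15); s=manip.get_state();print(s['time_s'],s['grip_width'],s['contact_force'],s['eef_pos'])
manip.movep([*S,.42],down(SA-90)); s=manip.get_state();print(s['time_s'],s['grip_width'],s['contact_force'],s['eef_pos'])
for n in('side','top'): cv2.imwrite(f'pics/{n}1.png',eyes.get_image(n))
E
```

```text
3.0
3.9833 [ 0.61090893 -0.16171576  0.26073771] [-0.74780842  0.16479118  1.3974167 ]
4.6333 0.013392849782838728 [ 0.71821236 -0.26696753  0.93078952]
5.85 0.013134658785821174 [ 0.43216137 -0.06017721 -1.71950778] [ 0.61023883 -0.16164293  0.41878438]
7.1667 0.013476681041169723 [-0.25625959 -0.12956853 -2.00357675] [0.53424642 0.17979659 0.41982977]
```

View pics/side1.png

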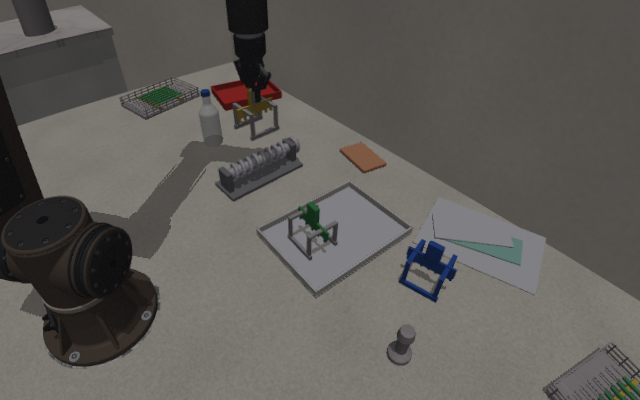

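View pics/top1.png

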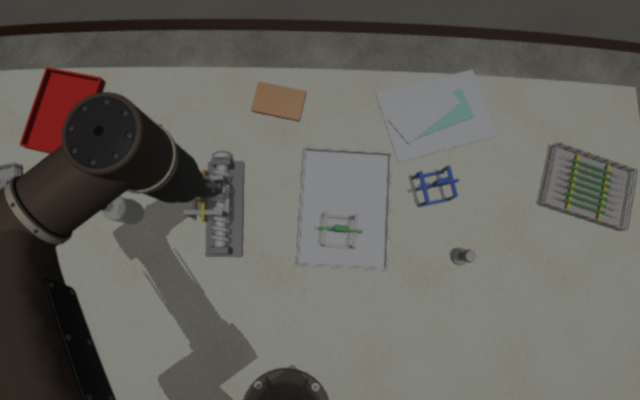

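The yellow comb hangs upright in the gripper (side ~(256,105)) above the screw (side ~(260,165)); the green one is undisturbed at side (313,218). I'm lowering it to try it.

```bash
python3 - <<'E'
from h import *
manip.move_linear([*S,.318],max_speed=.1)
r=manip.move_linear([*S,.285],max_speed=.02,until_force=5)
s=manip.get_state();print(r,s['time_s'],s['grip_width'],s['contact_force'],s['eef_pos'])
manip.hold(.3); s=manip.get_state();print(s['contact_force'],s['moment'],s['eef_pos'])
for n in('side','top'): cv2.imwrite(f'pics/{n}2.png',eyes.get_image(n))
im=cv2.imread('pics/side2.png')[60:200,190:330]
cv2.imwrite('pics/s2c.png',cv2.convertScaleAbs(cv2.resize(im,None,fx=4.2,fy=4.2,interpolation=cv2.INTER_CUBIC),alpha=1.5))
E
```

```text
True 9.4667 0.012873404300769564 [-1.19038138  0.57585927  5.70772751] [0.5341014  0.18034553 0.297339  ]
[-1.42976441 -0.3647696   5.38256232] [ 0.04514197  0.41295531 -0.00095814] [0.53410311 0.18033111 0.29734757]
```

View pics/s2c.png

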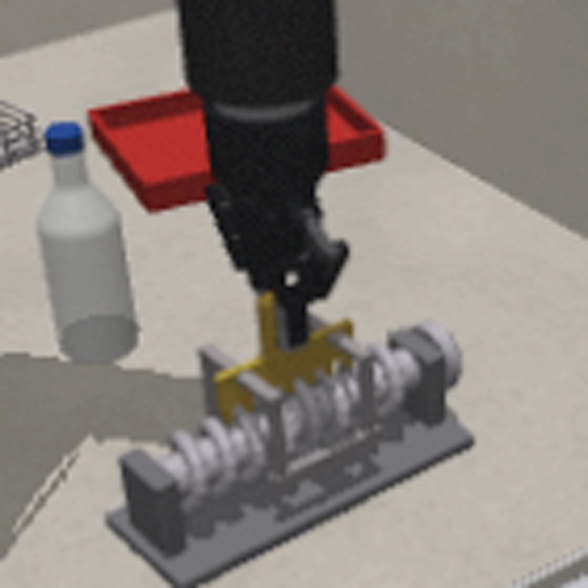

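Contact came at TCP z 0.2973, so the point is 87 mm above the axis, where it should ride on the crests, and the crop shows its teeth on the thread. Now I'll put it back in its tray spot.

```bash
python3 - <<'E'
from h import *
manip.move_linear([*S,.42],max_speed=.15)
manip.movep([*Y,.42],down(YA+90))
manip.move_linear([*Y,.28],max_speed=.12)
r=manip.move_linear([*Y,.252],max_speed=.025,until_force=4)
s=manip.get_state();print(r,s['time_s'],s['contact_force'],s['eef_pos'])
move_gripper(.06)
s=manip.get_state();print(s['time_s'],s['contact_force'],s['grip_width'])
manip.move_linear([*Y,.40],max_speed=.12)
manip.movep([*G,.36],down(GA+90))
s=manip.get_state();print(s['time_s'],s['eef_pos'])
for n in('side','top'): cv2.imwrite(f'pics/{n}3.png',eyes.get_image(n))
E
```

```text
True 14.2583 [-1.63349938  1.388726    4.40977486] [ 0.61062676 -0.16167983  0.26005016]
14.7667 [ 0.10262208  0.38160049 -0.44395781] 0.060283938532514
16.7167 [ 0.47861499 -0.12619141  0.36011389]
```

View pics/side3.png

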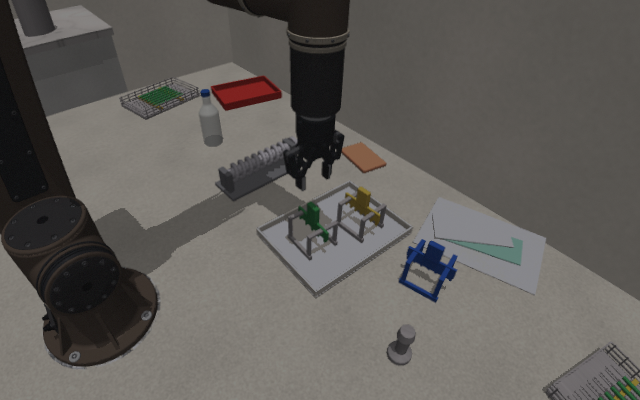

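View pics/top3.png

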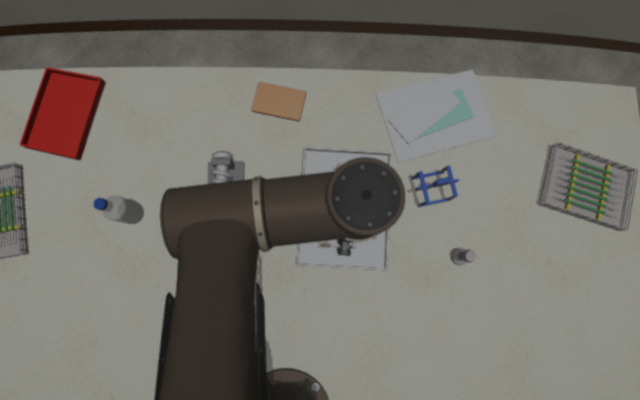

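Yellow stands at side (364,202), unchanged. Green is untouched at (313,218). Next I'll grasp green and lower it.

```bash
python3 - <<'E'
from h import *
manip.move_linear([*G,.26],max_speed=.12)
move_gripper(.010); s=manip.get_state();print(s['time_s'],s['grip_width'],s['contact_force'])
manip.move_linear([*G,.42],max_speed=.15)
manip.movep([*S,.42],down(SA-90))
manip.move_linear([*S,.318],max_speed=.1)
for n in('side','top'): cv2.imwrite(f'pics/{n}4.png',eyes.get_image(n))
r=manip.move_linear([*S,.281],max_speed=.02,until_force=4)
s=manip.get_state();print(r,s['time_s'],s['grip_width'],s['contact_force'],s['moment'],s['eef_pos'])
for n in('side','top'): cv2.imwrite(f'pics/{n}5.png',eyes.get_image(n))
for k in(4,5):
  im=cv2.imread(f'pics/side{k}.png')[60:200,190:330]
  cv2.imwrite(f'pics/s{k}c.png',cv2.convertScaleAbs(cv2.resize(im,None,fx=4.2,fy=4.2,interpolation=cv2.INTER_CUBIC),alpha=1.5))
E
```

```text
18.275 0.013457441733325052 [-0.42928367  1.06654532  4.14980331]
True 23.3333 0.013323059719777671 [-2.17024238  0.17985433  4.66321452] [ 0.01171055  0.42592175 -0.00698178] [0.53403169 0.18034626 0.28725663]
```

View pics/s5c.png

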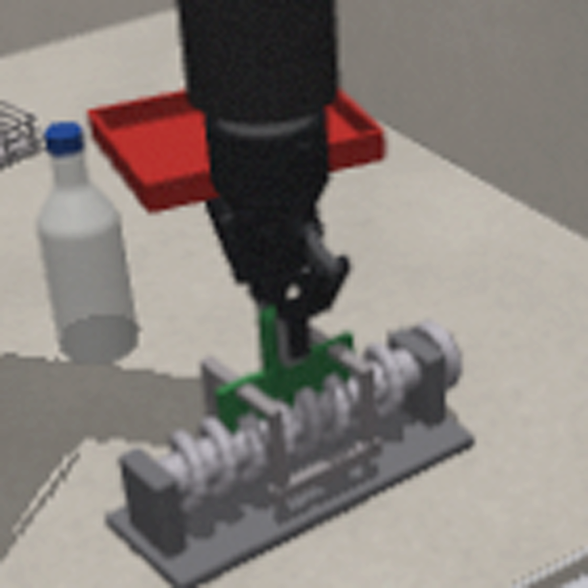

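It stopped at 77 mm over the axis, near the 76 mm for fully home and well below the 88 mm crests. I'll press gently a little further, then release.

```bash
python3 - <<'E'
from h import *
r=manip.move_linear([*S,.2845],max_speed=.01,until_force=8)
manip.hold(.2)
s=manip.get_state();print(r,s['time_s'],s['contact_force'],s['eef_pos'])
move_gripper(.05)
p=s['eef_pos']; manip.move_linear([S[0],S[1],.40],max_speed=.12)
manip.movep([.35,.45,.40],down(SA-90))
manip.hold(.2)
s=manip.get_state();print(s['time_s'],s['contact_force'])
for n in('side','top'): cv2.imwrite(f'pics/{n}6.png',eyes.get_image(n))
a=cv2.resize(cv2.imread('pics/side6.png')[115:215,200:340],None,fx=5,fy=5,interpolation=cv2.INTER_CUBIC)
cv2.imwrite('pics/s6c.png',cv2.convertScaleAbs(a,alpha=1.5))
E
```

```text
True 23.8417 [-1.51758315  0.22652147  6.52606631] [0.53413499 0.18044391 0.287233  ]
26.825 [-0.72135846  0.18407201 -0.08113317]
```

View pics/s6c.png

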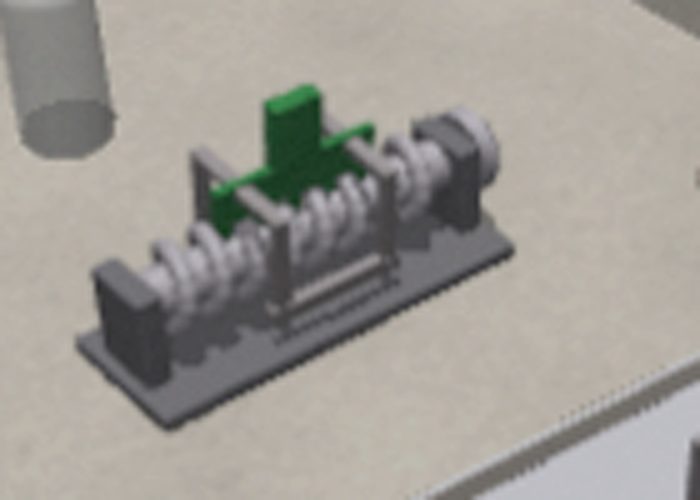

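View pics/top6.png

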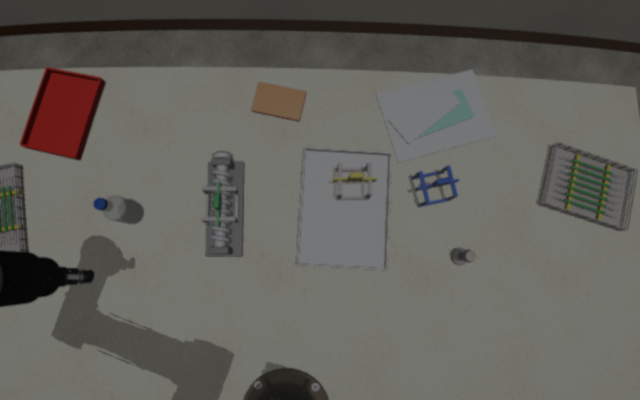

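```bash
python3 - <<'E'
from h import *
a=cv2.resize(cv2.imread('pics/top6.png')[170:240,195:250],None,fx=8,fy=8,interpolation=cv2.INTER_CUBIC)
cv2.imwrite('pics/t6c.png',cv2.convertScaleAbs(a,alpha=1.5))
m=cv2.imread('pics/top6.png').astype(int)
k=(m[...,1]-m[...,2]>12)&(m[...,1]-m[...,0]>6); k[:,:190]=0;k[:,260:]=0
p=np.argwhere(k)
for r in range(p[:,0].min(),p[:,0].max()+1):
    c=p[p[:,0]==r,1]; print(r,(c.min(),c.max()) if len(c) else '',end='|')
# centre predictions for home and riding high
for h in(.076,.088): print(h,proj('top',[*S,.055+h+.02]),proj('side',[*S,.055+h+.02]))
E
```

```text
181 (np.int64(218), np.int64(219))|182 (np.int64(217), np.int64(220))|183 (np.int64(217), np.int64(220))|184 (np.int64(217), np.int64(220))|185 (np.int64(217), np.int64(220))|186 (np.int64(217), np.int64(220))|187 (np.int64(217), np.int64(219))|188 (np.int64(217), np.int64(219))|189 (np.int64(217), np.int64(219))|190 (np.int64(217), np.int64(219))|191 (np.int64(217), np.int64(220))|192 (np.int64(217), np.int64(220))|193 (np.int64(217), np.int64(220))|194 (np.int64(214), np.int64(220))|195 (np.int64(213), np.int64(220))|196 (np.int64(213), np.int64(219))|197 (np.int64(213), np.int64(219))|198 (np.int64(213), np.int64(219))|199 (np.int64(213), np.int64(219))|200 (np.int64(213), np.int64(219))|201 (np.int64(213), np.int64(219))|202 (np.int64(213), np.int64(219))|203 (np.int64(213), np.int64(219))|204 (np.int64(213), np.int64(219))|205 (np.int64(213), np.int64(219))|206 (np.int64(213), np.int64(219))|207 (np.int64(213), np.int64(219))|208 (np.int64(215), np.int64(218))|209 (np.int64(217), np.int64(219))|210 (np.int64(217), np.int64(219))|211 (np.int64(217), np.int64(219))|212 (np.int64(217), np.int64(219))|213 (np.int64(216), np.int64(219))|214 (np.int64(216), np.int64(219))|215 (np.int64(216), np.int64(219))|216 (np.int64(216), np.int64(219))|217 (np.int64(217), np.int64(219))|218 (np.int64(217), np.int64(219))|219 (np.int64(216), np.int64(219))|220 (np.int64(216), np.int64(219))|221 (np.int64(216), np.int64(219))|222 (np.int64(216), np.int64(219))|223 (np.int64(216), np.int64(219))|224 (np.int64(216), np.int64(219))|225 (np.int64(216), np.int64(219))|0.076 [[212.41170483 200.59868084]] [[257.23889967 133.35325012]]
0.088 [[211.15563531 199.85482018]] [[256.91795343 129.61828224]]
```

View pics/t6c.png

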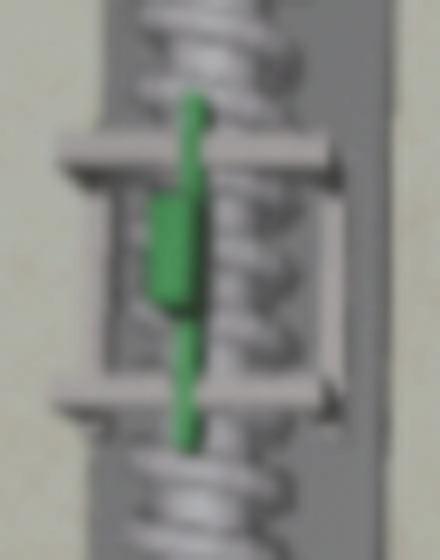

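```bash
python3 - <<'E'
from h import *
f=lambda p:(p[:,:2]-S)@np.array([[np.cos(np.deg2rad(SA)),-np.sin(np.deg2rad(SA))],[np.sin(np.deg2rad(SA)),np.cos(np.deg2rad(SA))]])
print('handle top',f(plane('top',[(216.0,200.7)],.151)))
print('leaf ends',f(plane('top',[(218.5,181.5),(217.5,225.5)],.108)))
# crossbars ends from crop px/8 ; bar1 (62,150)-(330,150), bar2 (52,395)-(325,390)
q=lambda x,y:(195+x/8-.5,170+y/8-.5)
for z in(.105,.11):print('bars',f(plane('top',[q(62,150),q(330,150),q(52,392),q(322,392)],z)))
print('crest edges',f(plane('top',[q(140,85),q(290,85)],.055)))
print('two',two((258.6-.4,134-.4),(216.0,200.7)))
print('before', two((364.4,190.4),(356.3,174.8)))
p=f(plane('top',[(212.4,200.6)],.151));print(p)
a=cv2.imread('pics/top5.png');cv2.imwrite('pics/t5c.png',cv2.convertScaleAbs(cv2.resize(a[150:270,180:270],None,fx=6,fy=5,interpolation=cv2.INTER_CUBIC),alpha=1.5))
E
```

```text
handle top [[-0.00031296 -0.00860313]]
leaf ends [[ 0.05432086 -0.00318465]
 [-0.05546397 -0.00332288]]
bars [[ 0.03819826  0.03810462]
 [ 0.03739826 -0.04621469]
 [-0.03763465  0.03902471]
 [-0.03816041 -0.04511203]]
bars [[ 0.03729979  0.03671447]
 [ 0.03650374 -0.04718778]
 [-0.03815804  0.03763002]
 [-0.0386812  -0.04609058]]
crest edges [[ 0.06857008  0.02676015]
 [ 0.06805963 -0.02286522]]
two (array([0.53259202, 0.17118073, 0.15509593]), np.float64(0.0019012001832825743))
before (array([ 0.61018169, -0.16176775,  0.12536862]), np.float64(0.00011914816064193574))
[[-2.92819962e-06  2.79787010e-05]]
```

View pics/t5c.png

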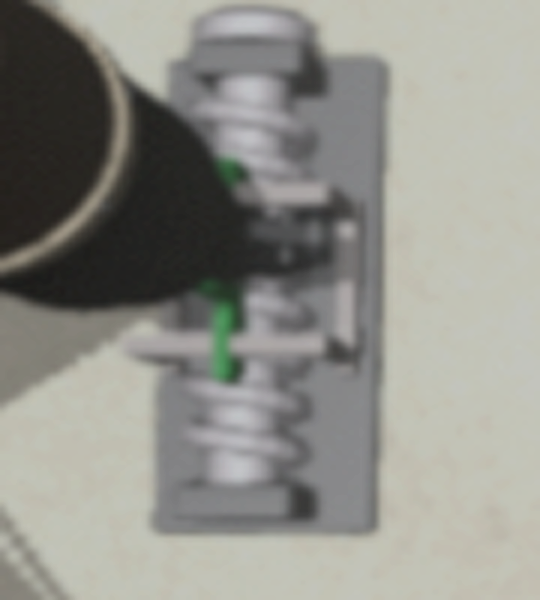

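```bash
python3 - <<'E'
from h import *
a=cv2.imread('pics/side6.png')[125:165,235:285]
cv2.imwrite('pics/s6d.png',cv2.convertScaleAbs(cv2.resize(a,None,fx=14,fy=14,interpolation=cv2.INTER_CUBIC),alpha=1.5))
a=cv2.imread('pics/top6.png')[176:232,195:245]
cv2.imwrite('pics/t6d.png',cv2.convertScaleAbs(cv2.resize(a,None,fx=10,fy=10,interpolation=cv2.INTER_CUBIC),alpha=1.7))
E
```

```text
(no output)
```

View pics/s6d.png

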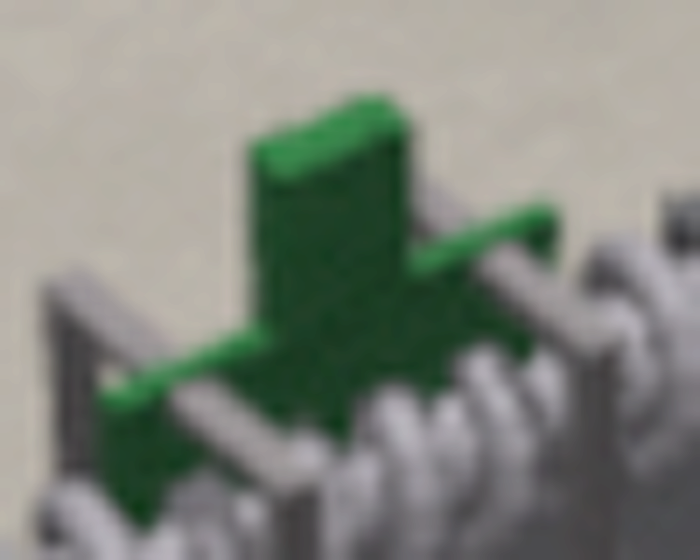

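View pics/t6d.png

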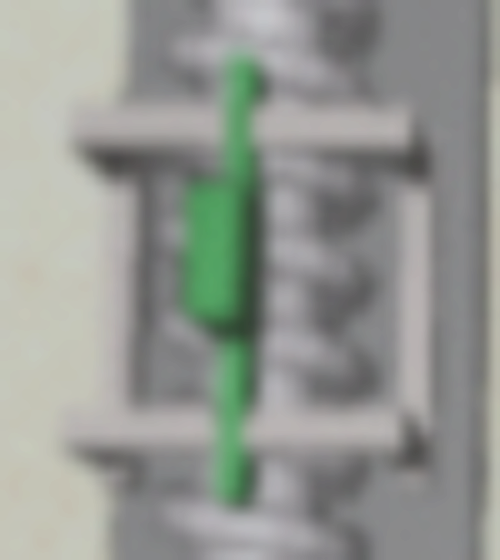

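```bash
python3 - <<'E'
from h import *
for nm,s,t in(('top',(258.1,134.4),(215.7,200.7)),('near',(242.4,152.7),(217.8,225.3)),('far',(273.8,139.9),(218.8,181.8))):
    x,e=two(s,t); print(nm,x,e)
    for dp in((0,.5),(0,-.5)): print('   ',two((s[0],s[1]+dp[1]),t)[0])
# screw axis via crest check: block top corner heights in both views
E
```

```text
top [0.53304864 0.17277536 0.15159523] 0.0019393821189552423
    [0.5332792  0.17328322 0.1496545 ]
    [0.53281877 0.17226907 0.15352993]
near [0.47793611 0.17358185 0.11353806] 0.0018880851581285568
    [0.47806017 0.17407764 0.11155591]
    [0.4778124  0.17308761 0.1155141 ]
far [0.58711139 0.17784457 0.10971477] 0.0005289727277906156
    [0.5874592  0.1783937  0.10759226]
    [0.58676471 0.17729726 0.11183025]
```

```bash
python3 - <<'E'
from h import *
manip.hold(1)
for n in('side','top'):
    a=eyes.get_image(n); b=cv2.imread(f'pics/{n}6.png'); d=cv2.absdiff(a,b).max(2)
    print(n, d[130:200,210:305].max() if n=='side' else d[145:270,195:395].max())
print(manip.get_state()['time_s']); job.finish_job()
E
```

```text
side 6
top 2
28.025
the job is handed in; nothing more can be done
```

The job is done and handed in at 28 s. The green comb is seated on the screw and the yellow comb stands in the tray. No verdict was reported.

**Yellow trial:** I lowered the yellow comb onto the thread until it touched. It stopped with its point about 87 mm above the screw axis, riding on the crests as expected. I then stood it back in its original place in the tray.

**Green seating:** I lowered the green comb in the hand onto the middle of the thread and pressed it to about 6.5 N. Its point stood 76.5–77 mm above the axis, against 76 mm for fully home. I then released it and moved the arm clear.

**Last checks:**
- **Lean:** after release the green comb tipped until it leans about 7° across the screw. Its point is about 6–7 mm off the axis, inside the 15° and 14 mm limits, but not perfectly upright.
- **Height:** the two camera views disagree slightly. The handle top gives about 77 mm, while the leaf's top edge gives about 77–81 mm. All are below the 82 mm limit, but the two-view error is about 2 mm.
- **At rest:** pictures taken over 1 s apart showed nothing moving around either comb, and the gripper was touching nothing.

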